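# Set the square stake in the quick-change stake holder

## Robot

A 6-joint arm with a two-finger parallel gripper is mounted at the origin on the work surface. World frame = base frame: x ahead of the robot, y to its left, z up, the work surface at z = 0. Lengths are in m, angles in rad, forces in N, time in s.
With the tool pointing down it reaches from about 0.375 to 0.9 m from the base axis. Payload 3.1 kg.
Tool frame: the origin (TCP) lies at the centre of the arm's flange, where the gripper is bolted on; the fingertips stand robot.tip_extent ahead of it and the grasp point (between the pads) lies 164 mm ahead of it (robot.tip_extent is the distance from the TCP to the fingertips, in m); z points along the fingers, y is the line along which they close (so a half turn about z gives the same grasp; the last joint's range is limited). The gripper opens to 87 mm and grips with 3 to 60 N. Pads are 19 mm wide; open, the fingers measure 117 mm over their backs; the gripper's body (75 mm by 190 mm) begins 51 mm behind the grasp point.
Start: joints at [-1.528, 0.527, 1.433, -0, 1.181, -0.178], TCP at [0.138, -0.61, 0.405] pointing down, gripper open.
Joint ranges: [-3.08, 3.08], [-0.75, 2.2], [0.22, 2.44], [-1.43, 4.57], [0, 2.65], [-2.85, 2.85]. Speed limits (rad/s): [2.79, 2.79, 3.14, 3.14, 3.14, 3.14].

## Interface

Orientations are given as a unit quaternion [x, y, z, w].
In Python, from rig import get_obs, camera, hand_in, cut_out, robot gives the robot as it stands.
- The arm moves only by the tool step_arm, never from a script. Its argument "rows" is a list of rows, each a list of 6 numbers: the shift along the world's x, y, z in m, then the turn, a rotation vector about the world's x, y, z in degrees. A call has 1 to 12 rows; each row shifts and turns the commanded pose from where the row before left it; what a row does not reach is not made up. A row lasts 1/8 s, in which the tool goes at most 62.5 mm and 10.7 degrees, less where a joint would pass 70% of its speed; a pose out of reach is approached as far as the arm can. A call is refused whole if a number of a shift passes 0.0625 or a number of a turn 10.7, either way. A call with a gripper value outside its range is refused whole. "jaw" is the finger opening in m, from 0 to 0.087, set as the call begins (left out, the last holds). The fingers move at their own pace and stop on an object; "squeeze" is the grip in N (left out, the last holds). Time passes only in rows, so rows that do not move let the fingers close. It gives the time, the measured TCP pose, the force, the opening and the grip force at its end, in the units of the state.
- get_obs(): the state, without advancing time (a new reading comes with each control period).
- camera(name): name is "scene" or "top" or "wrist"; returns a dict with "pixels" (420x560x3 uint8, blue, green, red), "depth" (420x560 float32, m along the optical axis (not along the pixel's ray), 0 where there is no reading), "fov_y" (degrees; the focal length in pixels is half the picture's height over the tangent of half this angle, whatever the lens; pixels are square), "cx", "cy" (the principal point, pixels), "extrinsics" (4x4, takes a point from camera to world coordinates); the wrist camera has in their place "mount" (4x4, takes a point from camera to tool coordinates, whose origin is the TCP and whose axes are the flange's). Camera axes: x right, y up, looking along -z (the intrinsics and any distortion apply to the point x, -y, -z); pixel columns grow to the right and rows downward; lengths in m; the calibration is good to about 2 mm. A picture is of the moment at which its call begins: read the wrist's pose just before it.
- hand_in(): hands the job in; it is judged then, once.
Trained networks look in the newest picture that a camera, given by its name, has taken for a name from the list of things; names that differ only in an ending like _2 or _b are one class to them, and where a whole thing is asked for, a point or a joint stands for the part that bears it (a point fixed in the world has none). Each returns a list of dicts, best first, with "confidence" (0 to 1); they miss things now and then, are a little off and sometimes report something else, mostly with a low value. They report only what shows in the picture. A call takes as long as a camera call.
- cut_out(label, camera): "region" (420x560 bool, what is visible of it) and "extent" ([centre column, centre row, width, height] in pixels, round what is visible of it).
The state is a dict: "time": time; "q": joint angles; "joint_velocities": joint speeds; "joint_torque": joint torques, N m; "position": TCP position; "tool_rot": TCP orientation; "ft_force": force on the tool from outside, world axes, zero at the start; "moment": the same for the moment, N m; "grip_width": finger opening in m; "grip_force": force on a finger pad.
Only numpy, scipy, OpenCV 4.12 (cv2) and the standard library are available. Lean on these libraries where they do the work, as an engineer would, in place of code of your own. Each camera call takes 0.05 s, during which the arm holds its last target. There are 200 camera calls.

## Task

Lift the square-headed forming stake out of the wooden rack, set its shank in the socket of the steel stake holder and press it gently down past the sprung side ball until it clicks and is fully home, without ramming it. Let go of it and leave the other stakes and everything else on the bench where they are.

Things in the scene. Friction and masses are not known exactly. Their poses are not given: they have to be found in the camera images.
- square_stake: the stake to set: plain steel, 210 to 350 g, upright in a rack hole. A 16 mm square shank 62 mm long under a flat square head (80 mm overall). Origin: centre of the shank's foot end; z up along the shank, x and y square to the faces of shank and head, which are parallel. The foot tapers from 8 mm square at z = 0 to 16 mm at z = 8 mm
- stake_head (a point): centre of the flat top of the square stake's head, 80 mm above the foot end. The head is 34 x 34 mm and 18 mm thick (its underside 62 mm above the foot end)
- stake_waist (a point): centre of the square stake's waist, 34.5 mm above the foot end: 9 mm square over 5 mm, with short slopes above and below back to 16 mm (waist and slopes together 30.5 to 39 mm above the foot end). It goes all round the shank, so the ball can catch on any of the four sides: any of the four turns will do
- round_stake: another stake with the same shank and a round, low-domed head 36 mm across, 81 mm overall, in another hole of the rack; leave it. Origin: foot end of its shank
- cone_stake: another stake with the same shank and a pointed conical head, 30 mm across at its base, 102 mm overall, in another hole of the rack; leave it. Origin: foot end of its shank
- rack: dark wooden block fixed to the bench, 60 (x) x 230 (y) x 50 mm high, three 18 mm square holes 40 mm deep in a row along its y at -80, 0 and 80 mm. A stake's foot stands 10 mm above the bench in it, its head 22 mm clear of the block, faces square to the block. Origin: centre of the underside. Which stake stands in which hole varies
- holder: the stake holder, screwed to the bench: grey base 90 x 90 x 10 mm, a 60 mm square housing up to z = 40 mm, and a dark steel sleeve, 40 mm square, rising from it with the upright socket in its middle, on the origin's z axis. Origin: centre of the base's underside; x and y square to base and socket. Over 50 N between stake and holder damages it
- socket (a point): point on the socket's axis, 64 mm above the bench: the LOWEST height of the sleeve's rim. A screw sets the sleeve 0 to 22 mm higher, which no listed pose shows; it stays put in use. Socket 17.5 mm square, mouth flared to 23.5 mm over its top 3 mm, 48 mm deep to a flat solid seat (16 to 38 mm above the bench). At home the foot is on the seat, the head's underside 14 mm above the rim
- ball_plug (a point): brass spring plug on the socket's -x wall (with the sleeve lowest, 50 mm above the bench). Inside, an 8 mm steel ball stands 4 mm out of the wall, its centre 34 mm above the seat. Passing it takes up to about 15 N down; the stake's weight is not enough. The shank then slides on with less than 10 N, the ball springs into the waist in the last 4 mm; only the seat makes a push climb to 18 N
- ball (a joint): how far the sprung ball is pushed back into the socket's wall, in m: 0 free; under 0.0012 in the waist; about 0.002 to 0.004 while the full shank is passing it
- flux_pot: small white jar, 28 mm across, 36 mm tall, standing between rack and holder; leave it. Origin: centre of its underside
- hammer: hammer lying on the bench left of the rack; leave it. Origin: under its middle, x along the handle
- brass_ring: small brass ring, 23 mm across, lying on the white fire brick; leave it. Origin: centre of its underside

How it is judged:
On the way, in this order (a step that is already met when the one before it is completed fails the run):
1. the square stake is lifted clear of the rack (height (world z) of square_stake above 0.065 m), for 0.1 s.
2. its shank is in the socket and pushes the ball back (horizontal distance between square_stake and holder below 0.006 m and height (world z) of square_stake below 0.062 m and value of joint ball above 0.0015 m).
At the end, for the whole second after the job is handed in: the square stake stands upright (within 0.08 rad) and still in the holder's socket (foot within 3 mm of the socket's axis, less than 40 mm above the bench) with the ball sprung out into its waist (pushed back less than 1.2 mm), and it is let go (horizontal distance between square_stake and holder below 0.003 m and z of square_stake in the frame of holder below 0.04 m and value of joint ball below 0.0012 m and angle between square_stake's own z axis and vertical below 0.08 rad and linear speed of square_stake below 0.01 m/s and contact force between the fingers and square_stake below 0.1 N); the robot touches nothing.
It fails at once if the stake is rammed or forced: more than 50 N between it and the holder (contact force between square_stake and holder above 50 N).
It fails at once if another stake is taken or shoved (more than 15 mm) (distance of any of round_stake, cone_stake from where it was at the start of the episode above 0.015 m).
It fails at once if the jar, the hammer or the brass ring is displaced (more than 15 mm) (distance of any of flux_pot, hammer, brass_ring from where it was at the start of the episode above 0.015 m).
It also fails if it takes over 45 s, if anything falls off the work surface, if the arm or the gripper's body presses on something with over 40 N, if the wrist force passes 120 N, or if a joint passes its speed limit or range.

## Working session

There is one attempt and no reset: what is moved stays moved. The work goes in short steps, Python scripts to look and compute and a tool call to move; the robot and the scene stay as the last step left them, time stands still between calls to the robot, and variables do not carry over. Pictures are saved under pics/ and viewed, at most 10 in all, crops included, and the job is handed in when it is done.

Besides the shell and the picture viewer there is one more tool, called after "Emit:" as name([rows], argument=value, ...), one row to a line, values as JSON. step_arm: Moves the arm, as the interface text tells. Its arguments: {"type":"object","properties":{"rows":{"type":"array"},"jaw":{"type":"number"},"squeeze":{"type":"number"}},"required":["rows"]}

```bash
mkdir -p pics; cat > h.py <<'E'
import numpy as np, cv2
from rig import get_obs, camera, hand_in, cut_out, robot
from scipy.spatial.transform import Rotation as R
def cam(name):
    o=get_obs(); c=camera(name)
    if name=='wrist':
        T=np.eye(4);T[:3,:3]=R.from_quat(o['tool_rot']).as_matrix();T[:3,3]=o['position']
        c['E']=T@np.array(c['mount'])
    else: c['E']=np.array(c['extrinsics'])
    h,w=c['depth'].shape; f=h/2/np.tan(np.radians(c['fov_y'])/2); c['f']=f
    v,u=np.mgrid[:h,:w]; d=c['depth']
    P=np.stack([(u-c['cx'])/f*d,-(v-c['cy'])/f*d,-d],-1)
    W=P@c['E'][:3,:3].T+c['E'][:3,3]; W[d<=0]=np.nan
    c['W']=W
    return c
E
python3 - <<'E'
from h import *
print(get_obs(), robot.tip_extent)
np.set_printoptions(precision=4,suppress=True)
for n in ['scene','top']:
    c=cam(n); cv2.imwrite(f'pics/{n}0.png',c['pixels']); print(n,c['f'],c['cx'],c['cy'],[k for k in c if k not in('pixels','depth','W')]); print(c['E'])
    for l in ['square_stake','round_stake','cone_stake','rack','holder','flux_pot','ball_plug','stake_head']:
        for r in cut_out(l,n)[:2]:
            m=r['region']; w=c['W'][m]; w=w[~np.isnan(w[:,0])]
            if len(w)==0: print(l,'nodepth');continue
            z=np.percentile(w[:,2],95); t=w[w[:,2]>z-.004]
            print(l,round(r['confidence'],2),np.round(r['extent']),m.sum(),'zmax',round(z,4),'topmean',t.mean(0),'min',t.min(0),'max',t.max(0))
E
```

```text
{'time': 0.0, 'q': array([-1.52746469e+00,  5.28449322e-01,  1.43392417e+00,  7.79954825e-06,
        1.18137612e+00, -1.78469292e-01]), 'joint_velocities': array([-0.00010542,  0.00045198,  0.00029364, -0.00116031,  0.00040415,
       -0.00063587]), 'joint_torque': array([-2.09198835e-03, -4.40050864e+01, -1.76591295e+01,  6.33717491e-02,
        5.83185093e-02, -1.64360813e-04]), 'position': array([ 0.13752459, -0.60932099,  0.4037746 ]), 'tool_rot': array([ 9.93856430e-01,  1.10671738e-01,  7.64141228e-05, -1.07577497e-03]), 'ft_force': array([ 0.0224274 , -0.38522769,  0.32622567]), 'moment': array([-0.04599441,  0.02225981,  0.0345986 ]), 'grip_force': 0.0, 'grip_width': 0.08685705532836709} 0.1822
scene 446.8615966746838 291.1548277907766 210.26333622245605 ['fov_y', 'cx', 'cy', 'extrinsics', 'E', 'f']
[[-0.4464 -0.6498  0.6152  1.2162]
 [ 0.8948 -0.3277  0.3032  0.396 ]
 [ 0.0046  0.6858  0.7278  0.7513]
 [ 0.      0.      0.      1.    ]]
square_stake 0.54 [301. 185.  22.  23.] 334 zmax 0.0912 topmean [0.5639 0.1013 0.0896] min [0.5444 0.0817 0.0872] max [0.5855 0.1199 0.0927
[... 2226 characters left out ...]
3 [384. 255.  47.  46.] 1123 zmax 0.0734 topmean [ 0.558  -0.1329  0.0726] min [ 0.5307 -0.1577  0.0694] max [ 0.5833 -0.1075  0.0784]
flux_pot 0.48 [337. 216.  15.   8.] 112 zmax 0.0408 topmean [ 0.6576 -0.0049  0.0389] min [ 0.6451 -0.018   0.0368] max [0.6688 0.0081 0.0422]
ball_plug 0.93 [383. 253.  40.  44.] 1119 zmax 0.0734 topmean [ 0.558  -0.1329  0.0726] min [ 0.5307 -0.1577  0.0694] max [ 0.5833 -0.1075  0.0784]
ball_plug 0.69 [299. 252.  16.  13.] 178 zmax 0.094 topmean [0.5627 0.0994 0.092 ] min [0.5451 0.0834 0.0901] max [0.5816 0.118  0.0971]
stake_head 0.45 [297. 249.  11.  17.] 173 zmax 0.094 topmean [0.5634 0.0992 0.092 ] min [0.5452 0.0835 0.09  ] max [0.5819 0.1156 0.0971]
```

```bash
python3 - <<'E'
from h import *
a=cv2.imread('pics/scene0.png')[120:300,170:450]; b=cv2.imread('pics/top0.png')[190:300,210:430]
a=cv2.resize(a,None,fx=2,fy=2,interpolation=3); b=cv2.resize(b,(560,200),interpolation=3)
cv2.imwrite('pics/ab.png',np.vstack([a,b]))
np.set_printoptions(precision=4,suppress=True)
print(R.from_quat(get_obs()['tool_rot']).as_matrix())
c=cam('wrist');print(c['mount'],c['f'],c['cx'],c['cy'])
E
```

```text
[[ 0.9755  0.22    0.    ]
 [ 0.22   -0.9755 -0.    ]
 [ 0.      0.     -1.    ]]
[[ 0.0006  0.9528  0.3037  0.0849]
 [ 1.     -0.0009  0.001   0.0002]
 [ 0.0012  0.3037 -0.9528  0.0208]
 [ 0.      0.      0.      1.    ]] 329.66936608449095 276.82585355703617 210.98052290178182
```

View pics/ab.png

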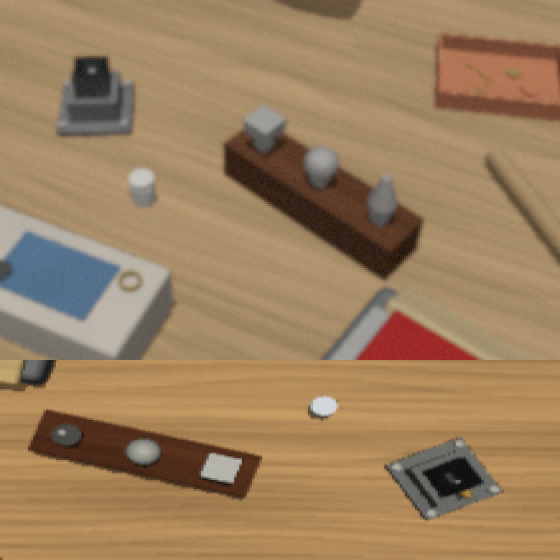

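Emit:
step_arm([
  [0.035, 0.04, -0.002, 0, 0, 5.1],
  [0.035, 0.04, -0.002, 0, 0, 5.1],
  [0.035, 0.04, -0.002, 0, 0, 5.1],
  [0.035, 0.04, -0.002, 0, 0, 5.1],
  [0.035, 0.04, -0.002, 0, 0, 5.1],
  [0.035, 0.04, -0.002, 0, 0, 5.1],
  [0.035, 0.04, -0.002, 0, 0, 5.1],
  [0.035, 0.04, -0.002, 0, 0, 5.1],
  [0.035, 0.04, -0.002, 0, 0, 5.1],
  [0.035, 0.04, -0.002, 0, 0, 5.1],
  [0.035, 0.04, -0.002, 0, 0, 5.1],
  [0.035, 0.038, -0.002, 0, 0, 5.1],
])

```text
time: 2.45
position: [0.5586, -0.1302, 0.3809]
tool_rot: [0.798, 0.602, 0.0, 0.0]
ft_force: [0.3, -0.7, -0.3]
grip_width: 0.087
grip_force: 0.0
```

Emit:
step_arm([
  [0, 0, 0, 0, 0, 0],
  [0, 0, 0, 0, 0, 0],
])

```text
time: 2.7
position: [0.5572, -0.1317, 0.3806]
tool_rot: [0.799, 0.601, -0.0, -0.0]
ft_force: [-1.3, -0.1, 0.3]
grip_width: 0.087
grip_force: 0.0
```

```bash
cat > look.py <<'E'
from h import *
import sys
np.set_printoptions(precision=4,suppress=True)
o=get_obs();M=R.from_quat(o['tool_rot']).as_matrix()
print(o['time'],o['position'],'theta',np.degrees(np.arctan2(M[1,0],M[0,0])),'z',M[:,2],o['ft_force'])
c=cam('wrist'); cv2.imwrite(f'pics/{sys.argv[1]}.png',c['pixels']); np.savez(f'{sys.argv[1]}.npz',W=c['W'],E=c['E'],f=c['f'],cx=c['cx'],cy=c['cy'],pix=c['pixels'])
for l in sys.argv[2:]:
    for r in cut_out(l,'wrist')[:2]:
        m=r['region']; w=c['W'][m]; w=w[~np.isnan(w[:,0])]
        z=np.percentile(w[:,2],95); t=w[abs(w[:,2]-z)<.003]
        (cx,cy),s,a=cv2.minAreaRect(t[:,:2].astype(np.float32)*1000)
        print(l,round(r['confidence'],2),np.round(r['extent']),m.sum(),'z',np.median(t[:,2]),'rect mm',cx,cy,s,a)
E
python3 look.py w1 holder ball_plug socket
```

```text
2.7 [ 0.5572 -0.1317  0.3806] theta 73.92327168632148 z [-0.0009 -0.0002 -1.    ] [-1.2962 -0.0731  0.2896]
holder 0.72 [277. 186. 116. 114.] 6609 z 0.07040525817182741 rect mm 557.6290893554688 -131.216796875 (40.188262939453125, 40.30260467529297) 28.422466278076172
ball_plug 0.55 [278. 185. 112. 116.] 6583 z 0.07040525817182741 rect mm 557.6290893554688 -131.216796875 (40.188262939453125, 40.30260467529297) 28.422466278076172
socket 0.81 [276. 184. 114. 112.] 6547 z 0.07040537777205907 rect mm 557.6290893554688 -131.216796875 (40.188262939453125, 40.30260467529297) 28.422466278076172
```

View pics/w1.png

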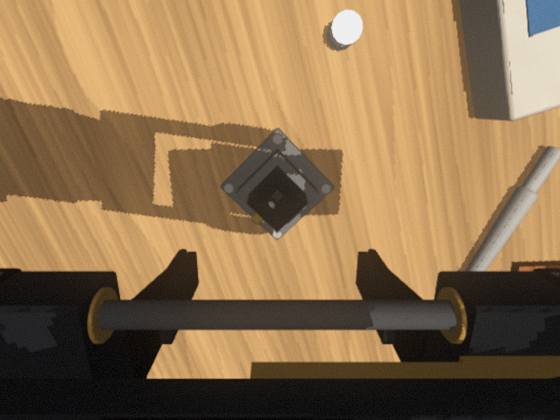

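Emit:
step_arm([
  [0.001, 0.046, 0.003, 0, 0, 0],
  [0.001, 0.046, 0.003, 0, 0, 0],
  [0.001, 0.046, 0.003, 0, 0, 0],
  [0.001, 0.046, 0.004, 0, 0, 0],
  [0.001, 0.047, 0.004, 0, 0, 0],
  [0, 0, 0, 0, 0, 0],
  [0, 0, 0, 0, 0, 0],
])

```text
time: 3.78
position: [0.5624, 0.0984, 0.3978]
tool_rot: [0.799, 0.601, -0.0, 0.0]
ft_force: [0.4, -0.6, 0.7]
grip_width: 0.0872
grip_force: 0.0
```

```bash
python3 look.py w2 square_stake stake_head rack; python3 - <<'E'
import numpy as np,cv2
from h import *
d=np.load('w2.npz');W=d['W'];m=(np.abs(W[...,2]-.0495)<.004)&(W[...,0]>.45)&(W[...,0]<.7)&(W[...,1]>-.02)&(W[...,1]<.35)
n,l,s,_=cv2.connectedComponentsWithStats(m.astype(np.uint8));k=1+np.argmax(s[1:,4]);print(cv2.minAreaRect(W[l==k][:,:2].astype(np.float32)*1000),np.median(W[l==k][:,2]))
E
```

```text
3.775 [0.5624 0.0984 0.3978] theta 73.87027200156948 z [-0.0001 -0.0006 -1.    ] [ 0.3789 -0.5963  0.7263]
square_stake 0.85 [277. 199.  40.  39.] 1470 z 0.0888381192422899 rect mm 563.8862915039062 101.23277282714844 (33.653499603271484, 33.89177703857422) 73.70665740966797
stake_head 0.74 [274. 111.  72. 220.] 10235 z 0.04906002264952167 rect mm 582.0971069335938 165.8553924560547 (204.0537109375, 60.12407684326172) 74.40684509277344
stake_head 0.71 [277. 200.  41.  43.] 1462 z 0.08883824523420858 rect mm 563.890869140625 101.22267150878906 (33.61216735839844, 33.927825927734375) 73.58792877197266
rack 0.89 [275. 111.  76. 219.] 10022 z 0.04906110034554356 rect mm 582.0242309570312 165.93057250976562 (204.14266967773438, 60.04393005371094) 74.38719940185547
rack 0.21 [278. 196.  40.  42.] 1439 z 0.08884302543468647 rect mm 563.890869140625 101.22267150878906 (33.61216735839844, 33.927825927734375) 73.58792877197266
((581.8968505859375, 165.62033081054688), (204.7640380859375, 60.22298049926758), 74.34400177001953) 0.049047616613939776
```

View pics/w2.png

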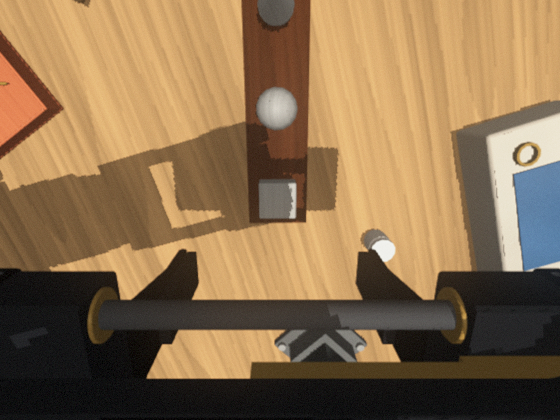

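Emit:
step_arm([
  [0.0015, 0.0028, -0.03, 0, 0, 0.3],
  [0, 0, -0.03, 0, 0, 0],
  [0, 0, -0.03, 0, 0, 0],
  [0, 0, -0.03, 0, 0, 0],
  [0, 0, -0.02, 0, 0, 0],
  [0, 0, -0.012, 0, 0, 0],
  [0, 0, 0, 0, 0, 0],
])

```text
time: 4.85
position: [0.564, 0.1016, 0.2451]
tool_rot: [0.798, 0.603, -0.001, -0.0]
ft_force: [-0.0, 0.1, 0.3]
grip_width: 0.087
grip_force: 0.0
```

Emit:
step_arm([
  [0, 0, 0, 0, 0, 0],
  [0, 0, 0, 0, 0, 0],
  [0, 0, 0, 0, 0, 0],
  [0, 0, 0, 0, 0, 0],
  [0, 0, 0, 0, 0, 0],
  [0, 0, 0, 0, 0, 0],
], jaw=0.03, squeeze=10)

```text
time: 5.6
position: [0.564, 0.1022, 0.2458]
tool_rot: [0.798, 0.603, 0.0, 0.0]
ft_force: [0.1, 0.1, -0.0]
grip_width: 0.0358
grip_force: 0.0
```

Emit:
step_arm([
  [0, 0, 0, 0, 0, 0],
  [0, 0, 0, 0, 0, 0],
  [0, 0, 0, 0, 0, 0],
], jaw=0.02, squeeze=10)

```text
time: 5.98
position: [0.564, 0.1022, 0.2457]
tool_rot: [0.798, 0.603, -0.0, -0.0]
ft_force: [0.5, 0.0, 0.3]
grip_width: 0.0339
grip_force: 10.0
```

Emit:
step_arm([
  [0, 0, 0, 0, 0, 0],
  [0, 0, 0, 0, 0, 0],
  [0, 0, 0.01, 0, 0, 0],
  [0, 0, 0.02, 0, 0, 0],
  [0, 0, 0.025, 0, 0, 0],
  [0, 0, 0.025, 0, 0, 0],
  [0, 0, 0.02, 0, 0, 0],
  [0, 0, 0.01, 0, 0, 0],
  [0, 0, 0, 0, 0, 0],
], jaw=0.02, squeeze=45)

```text
time: 7.1
position: [0.564, 0.1021, 0.3563]
tool_rot: [0.798, 0.603, 0.0, 0.0]
ft_force: [-0.7, -0.0, -3.6]
grip_width: 0.0333
grip_force: 45.0
```

Emit:
step_arm([
  [-0.001, -0.033, 0, 0, 0, -6.5],
  [-0.001, -0.033, 0, 0, 0, -6.5],
  [-0.001, -0.034, 0, 0, 0, -6.6],
  [-0.001, -0.034, 0, 0, 0, -6.6],
  [-0.001, -0.034, 0, 0, 0, -6.6],
  [-0.001, -0.033, 0, 0, 0, -6.5],
  [-0.0005, -0.032, 0, 0, 0, -6.5],
  [0, 0, -0.01, 0, 0, 0],
  [0, 0, 0, 0, 0, 0],
  [0, 0, 0, 0, 0, 0],
])

```text
time: 8.35
position: [0.5573, -0.1298, 0.3451]
tool_rot: [0.969, 0.246, -0.001, -0.001]
ft_force: [-0.4, 0.4, -2.8]
grip_width: 0.0337
grip_force: 45.0
```

```bash
python3 look.py w3 holder square_stake; python3 - <<'E'
from h import *
c=cam('scene'); cv2.imwrite('pics/s3.png',cv2.resize(c['pixels'][60:240,130:320],None,fx=2,fy=2))
c2=cv2.imread('pics/w3.png'); 
a=cv2.imread('pics/s3.png'); a=cv2.resize(a,(443,420)); cv2.imwrite('pics/sw3.png',cv2.resize(np.hstack([a,c2]),(800,335)))
E
```

```text
8.35 [ 0.5573 -0.1298  0.3451] theta 28.498779843996694 z [-0.0016  0.001  -1.    ] [-0.3517  0.4259 -2.7965]
holder 0.74 [280. 195.  95.  92.] 7828 z 0.07040226219384438 rect mm 558.2725830078125 -131.2833709716797 (40.42500305175781, 40.0101432800293) 28.248762130737305
square_stake 0.85 [278. 262.  74.  71.] 4029 z 0.18830166982128552 rect mm 563.25439453125 -126.33270263671875 (18.507436752319336, 33.9193229675293) 28.6382999420166
```

View pics/sw3.png

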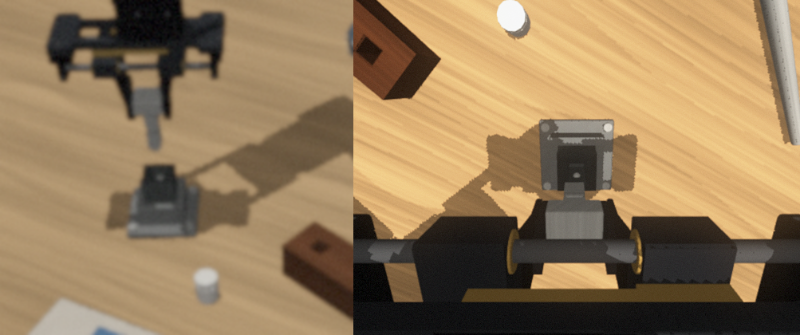

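```bash
python3 - <<'E'
from h import *
np.set_printoptions(precision=2,suppress=True)
d=np.load('w3.npz');W=d['W'];o=get_obs();M=R.from_quat(o['tool_rot']).as_matrix()
T=(W-o['position'])@M*1000  # tool frame mm
print(o['position'])
H=(np.array([.55827,-.13128,.0704])-o['position'])@M*1000; print('holder tool',H)
r=cut_out('square_stake','wrist')[0]['region']
for z in range(150,240,4):
    s=T[r&(abs(T[...,2]-z)<2)]
    if len(s): print(z,len(s),'x pct',np.percentile(s[:,0],[10,50,90]),'y',s[:,1].min(),s[:,1].max())
E
```

```text
[ 0.56 -0.13  0.35]
holder tool [ -0.04   1.28 275.55]
154 6 x pct [ 6.82 10.63 14.  ] y -9.977453329498518 14.2433234827095
158 2548 x pct [-0.16  7.46 14.58] y -17.646337439539586 16.356003280697674
162 278 x pct [14.91 15.3  15.64] y -17.78990794845075 15.63307577350179
166 246 x pct [14.96 15.32 15.64] y -17.653743833156533 15.823039231657583
170 232 x pct [15.02 15.33 15.69] y -17.416207245003527 15.729528779529346
174 143 x pct [14.92 15.32 15.64] y -17.028160151367068 15.517189440252519
194 34 x pct [6.23 6.6  6.78] y -8.563228055294148 6.952699615272975
198 48 x pct [6.13 6.35 6.57] y -8.057700144017364 7.021095698547255
206 161 x pct [3.61 5.01 6.46] y -8.46775039325056 6.7932896043230535
210 68 x pct [6.14 6.41 6.75] y -8.616202008598501 6.902514391366771
214 61 x pct [6.16 6.54 6.81] y -8.729049536141327 6.342257095438413
218 52 x pct [6.19 6.45 6.78] y -8.89684994907695 6.521493673967516
222 58 x pct [6.19 6.45 6.73] y -8.95912054507249 6.606550556130947
226 50 x pct [6.14 6.46 6.71] y -8.56889653275182 6.650967635876427
230 21 x pct [6.05 6.44 6.63] y -7.9590377312582 4.798805437479212
```

Emit:
step_arm([
  [0.0025, -0.0012, -0.01, 0, 0, 0],
  [0, 0, -0.01, 0, 0, 0],
  [0, 0, -0.006, 0, 0, 0],
  [0, 0, 0, 0, 0, 0],
  [0, 0, 0, 0, 0, 0],
])

```text
time: 9.22
position: [0.5601, -0.1322, 0.3198]
tool_rot: [0.969, 0.245, 0.0, 0.0]
ft_force: [-0.8, 0.8, -2.8]
grip_width: 0.0335
grip_force: 45.0
```

```bash
cat > rel.py <<'E'
from h import *
import sys
np.set_printoptions(precision=4,suppress=True)
c=cam('wrist');cv2.imwrite('pics/rel.png',c['pixels']);o=get_obs();M=R.from_quat(o['tool_rot']).as_matrix()
print(o['time'],o['position'],o['ft_force'],o['moment'],np.degrees(np.arctan2(M[1,0],M[0,0])))
T=(c['W']-o['position'])@M*1000
r=cut_out('square_stake','wrist')[0]['region']
s=T[r&(T[...,2]>206)&(T[...,2]<232)]; print('shank',len(s),np.median(s[:,0])-8,'y',np.percentile(s[:,1],[1,99]))
s=T[r&(T[...,2]>160)&(T[...,2]<173)]; print('head',np.median(s[:,0])-17)
h=cut_out('holder','wrist')[0]['region']
t=T[h&(abs(c['W'][...,2]-.0704)<.0025)]; print('rim',len(t),np.median(t[:,2]),cv2.minAreaRect(t[:,:2].astype(np.float32)),t[:,0].min(),t[:,0].max(),t[:,1].min(),t[:,1].max())
b=T[h&(abs(c['W'][...,2]-.0088)<.0025)];print('base',len(b),cv2.minAreaRect(b[:,:2].astype(np.float32)))
E
python3 rel.py
```

```text
9.275 [ 0.5601 -0.1322  0.3199] [ 1.0326  0.4261 -3.8765] [ 0.0282 -0.0151 -0.0087] 28.40316995745259
shank 385 -1.258945633458488 y [-7.9792  7.5563]
head -1.4058564344694897
rim 1718 249.45441749869116 ((0.15338516235351562, -1.7135791778564453), (40.04229736328125, 37.7985954284668), 89.8862533569336) -18.72101548616011 19.03937604559915 -21.747917864603902 18.339695654343952
base 3238 ((-0.8968772888183594, -1.8842849731445312), (89.97055053710938, 89.17476654052734), 89.83403778076172)
```

Emit:
step_arm([
  [-0.0004, 0.0013, 0, 0, 0, 0],
  [0, 0, -0.006, 0, 0, 0],
  [0, 0, -0.004, 0, 0, 0],
  [0, 0, -0.004, 0, 0, 0],
  [0, 0, 0, 0, 0, 0],
])

```text
time: 10.0
position: [0.5595, -0.1307, 0.3052]
tool_rot: [0.969, 0.245, -0.0, -0.0]
ft_force: [0.4, -0.5, -2.7]
grip_width: 0.0335
grip_force: 45.0
```

Emit:
step_arm([
  [0, 0, -0.002, 0, 0, 0],
  [0, 0, -0.002, 0, 0, 0],
  [0, 0, 0, 0, 0, 0],
])

```text
time: 10.38
position: [0.5596, -0.1307, 0.3016]
tool_rot: [0.969, 0.245, -0.0, -0.0]
ft_force: [-0.1, -0.0, -3.2]
grip_width: 0.0334
grip_force: 45.0
```

Emit:
step_arm([
  [0, 0, -0.002, 0, 0, 0],
  [0, 0, -0.002, 0, 0, 0],
  [0, 0, 0, 0, 0, 0],
])

```text
time: 10.75
position: [0.5595, -0.1307, 0.2975]
tool_rot: [0.969, 0.245, -0.0, -0.0]
ft_force: [-0.4, -0.2, -2.7]
grip_width: 0.0336
grip_force: 45.0
```

Emit:
step_arm([
  [0, 0, -0.001, 0, 0, 0],
  [0, 0, -0.001, 0, 0, 0],
  [0, 0, 0, 0, 0, 0],
])

```text
time: 11.12
position: [0.5596, -0.1308, 0.2957]
tool_rot: [0.969, 0.245, -0.0, -0.0]
ft_force: [0.0, 0.1, -2.4]
grip_width: 0.0332
grip_force: 45.0
```

Emit:
step_arm([
  [0, 0, -0.001, 0, 0, 0],
  [0, 0, -0.001, 0, 0, 0],
  [0, 0, 0, 0, 0, 0],
])

```text
time: 11.5
position: [0.5596, -0.1308, 0.2936]
tool_rot: [0.969, 0.245, -0.0, -0.0]
ft_force: [-0.3, -0.3, -2.7]
grip_width: 0.0333
grip_force: 45.0
```

Emit:
step_arm([
  [0, 0, -0.001, 0, 0, 0],
  [0, 0, -0.001, 0, 0, 0],
  [0, 0, 0, 0, 0, 0],
])

```text
time: 11.88
position: [0.5596, -0.1308, 0.2916]
tool_rot: [0.969, 0.245, -0.0, -0.0]
ft_force: [0.1, -0.4, -2.8]
grip_width: 0.0337
grip_force: 45.0
```

Emit:
step_arm([
  [0, 0, -0.001, 0, 0, 0],
  [0, 0, -0.001, 0, 0, 0],
  [0, 0, 0, 0, 0, 0],
])

```text
time: 12.25
position: [0.5597, -0.1308, 0.29]
tool_rot: [0.969, 0.245, 0.0, 0.0]
ft_force: [-0.1, 0.8, -0.0]
grip_width: 0.0335
grip_force: 45.0
```

Emit:
step_arm([
  [0, 0, -0.001, 0, 0, 0],
  [0, 0, -0.001, 0, 0, 0],
  [0, 0, 0, 0, 0, 0],
])

```text
time: 12.62
position: [0.5598, -0.131, 0.2882]
tool_rot: [0.969, 0.245, 0.0, 0.001]
ft_force: [-0.7, -0.5, 3.4]
grip_width: 0.0336
grip_force: 45.0
```

Emit:
step_arm([
  [0, 0, -0.001, 0, 0, 0],
  [0, 0, -0.001, 0, 0, 0],
  [0, 0, 0, 0, 0, 0],
])

```text
time: 13.0
position: [0.5598, -0.131, 0.2858]
tool_rot: [0.969, 0.245, 0.0, 0.0]
ft_force: [0.2, -1.0, 1.6]
grip_width: 0.033
grip_force: 45.0
```

Emit:
step_arm([
  [0, 0, -0.001, 0, 0, 0],
  [0, 0, -0.001, 0, 0, 0],
  [0, 0, 0, 0, 0, 0],
])

```text
time: 13.38
position: [0.5597, -0.1308, 0.2834]
tool_rot: [0.969, 0.245, 0.0, 0.0]
ft_force: [-0.4, -1.6, -0.4]
grip_width: 0.0338
grip_force: 45.0
```

Emit:
step_arm([
  [0, 0, -0.002, 0, 0, 0],
  [0, 0, -0.002, 0, 0, 0],
  [0, 0, -0.002, 0, 0, 0],
  [0, 0, 0, 0, 0, 0],
])

```text
time: 13.88
position: [0.5596, -0.1306, 0.2772]
tool_rot: [0.969, 0.245, -0.0, -0.0]
ft_force: [0.9, 0.3, -0.5]
grip_width: 0.0337
grip_force: 45.0
```

Emit:
step_arm([
  [0, 0, -0.002, 0, 0, 0],
  [0, 0, -0.002, 0, 0, 0],
  [0, 0, -0.002, 0, 0, 0],
  [0, 0, 0, 0, 0, 0],
])

```text
time: 14.38
position: [0.5596, -0.1308, 0.2713]
tool_rot: [0.969, 0.245, -0.0, -0.0]
ft_force: [1.0, -0.5, -1.6]
grip_width: 0.0337
grip_force: 45.0
```

Emit:
step_arm([
  [0, 0, -0.001, 0, 0, 0],
  [0, 0, -0.001, 0, 0, 0],
  [0, 0, -0.001, 0, 0, 0],
  [0, 0, 0, 0, 0, 0],
])

```text
time: 14.88
position: [0.5597, -0.1308, 0.2685]
tool_rot: [0.969, 0.245, 0.0, 0.0]
ft_force: [1.9, 0.6, -1.1]
grip_width: 0.0336
grip_force: 45.0
```

```bash
python3 rel.py
```

```text
14.925 [ 0.5596 -0.1308  0.2685] [ 1.7894  1.4727 -0.3053] [ 0.0689 -0.282  -0.054 ] 28.40796878072439
shank 4 -4.81182368601293 y [-8.8862  6.8108]
head -1.334408209755658
rim 1398 198.04593211176518 ((11.300216674804688, -0.08110809326171875), (40.12588882446289, 14.49172592163086), 89.16576385498047) 3.920717390645947 18.803428649167685 -20.10114209707059 19.89721209809135
base 4127 ((3.1856956481933594, -0.2358856201171875), (90.1207046508789, 80.79026794433594), 89.80329132080078)
```

Emit:
step_arm([
  [0, 0, -0.001, 0, 0, 0],
  [0, 0, -0.001, 0, 0, 0],
  [0, 0, -0.001, 0, 0, 0],
  [0, 0, -0.001, 0, 0, 0],
  [0, 0, 0, 0, 0, 0],
])

```text
time: 15.65
position: [0.5596, -0.1308, 0.2644]
tool_rot: [0.969, 0.245, 0.0, 0.0]
ft_force: [2.6, -0.3, -1.0]
grip_width: 0.0336
grip_force: 45.0
```

Emit:
step_arm([
  [0, 0, -0.001, 0, 0, 0],
  [0, 0, -0.001, 0, 0, 0],
  [0, 0, 0, 0, 0, 0],
])

```text
time: 16.02
position: [0.5596, -0.1308, 0.2622]
tool_rot: [0.969, 0.245, -0.0, -0.0]
ft_force: [2.9, 0.5, -3.8]
grip_width: 0.0335
grip_force: 45.0
```

Emit:
step_arm([
  [0, 0, -0.001, 0, 0, 0],
  [0, 0, 0, 0, 0, 0],
])

```text
time: 16.27
position: [0.5595, -0.1307, 0.2612]
tool_rot: [0.969, 0.245, -0.0, -0.0]
ft_force: [3.1, 0.1, -6.1]
grip_width: 0.034
grip_force: 45.0
```

Emit:
step_arm([
  [0, 0, -0.0007, 0, 0, 0],
  [0, 0, 0, 0, 0, 0],
])

```text
time: 16.52
position: [0.5595, -0.1307, 0.2606]
tool_rot: [0.969, 0.245, -0.0, -0.0]
ft_force: [3.4, 0.7, -6.5]
grip_width: 0.0334
grip_force: 45.0
```

Emit:
step_arm([
  [0, 0, -0.0005, 0, 0, 0],
  [0, 0, 0, 0, 0, 0],
])

```text
time: 16.77
position: [0.5594, -0.1306, 0.2603]
tool_rot: [0.969, 0.245, -0.0, -0.0]
ft_force: [1.6, 1.3, -7.4]
grip_width: 0.0336
grip_force: 45.0
```

Emit:
step_arm([
  [0, 0, -0.0005, 0, 0, 0],
  [0, 0, 0, 0, 0, 0],
])

```text
time: 17.02
position: [0.5594, -0.1307, 0.2598]
tool_rot: [0.969, 0.245, -0.0, -0.0]
ft_force: [0.4, 1.1, -7.0]
grip_width: 0.0335
grip_force: 45.0
```

Emit:
step_arm([
  [0, 0, -0.0005, 0, 0, 0],
  [0, 0, 0, 0, 0, 0],
])

```text
time: 17.27
position: [0.5594, -0.1307, 0.2596]
tool_rot: [0.969, 0.245, -0.0, -0.0]
ft_force: [0.5, 0.8, -5.6]
grip_width: 0.033
grip_force: 45.0
```

Emit:
step_arm([
  [0, 0, -0.0005, 0, 0, 0],
  [0, 0, 0, 0, 0, 0],
])

```text
time: 17.52
position: [0.5594, -0.1308, 0.2593]
tool_rot: [0.969, 0.245, -0.0, -0.0]
ft_force: [0.0, 0.9, -1.8]
grip_width: 0.0335
grip_force: 45.0
```

Emit:
step_arm([
  [0, 0, -0.0005, 0, 0, 0],
  [0, 0, 0, 0, 0, 0],
])

```text
time: 17.77
position: [0.5595, -0.1307, 0.2592]
tool_rot: [0.969, 0.245, -0.0, 0.0]
ft_force: [-1.2, 1.8, 4.7]
grip_width: 0.0334
grip_force: 45.0
```

Emit:
step_arm([
  [0, 0, -0.0005, 0, 0, 0],
  [0, 0, 0, 0, 0, 0],
])

```text
time: 18.02
position: [0.5596, -0.1307, 0.2592]
tool_rot: [0.969, 0.245, 0.0, 0.0]
ft_force: [-2.4, 1.3, 7.8]
grip_width: 0.0334
grip_force: 45.0
```

Emit:
step_arm([
  [0, 0, -0.0005, 0, 0, 0],
  [0, 0, 0, 0, 0, 0],
])

```text
time: 18.27
position: [0.5596, -0.1306, 0.2592]
tool_rot: [0.969, 0.245, 0.0, 0.0]
ft_force: [-1.3, 1.0, 10.1]
grip_width: 0.0338
grip_force: 45.0
```

Emit:
step_arm([
  [0, 0, -0.0005, 0, 0, 0],
  [0, 0, 0, 0, 0, 0],
])

```text
time: 18.52
position: [0.5596, -0.1306, 0.2591]
tool_rot: [0.969, 0.245, 0.0, 0.0]
ft_force: [-3.0, 2.5, 13.4]
grip_width: 0.0336
grip_force: 45.0
```

Emit:
step_arm([
  [0, 0, -0.0005, 0, 0, 0],
  [0, 0, -0.0004, 0, 0, 0],
  [0, 0, 0, 0, 0, 0],
])

```text
time: 18.9
position: [0.5597, -0.1305, 0.2591]
tool_rot: [0.969, 0.245, 0.001, 0.0]
ft_force: [-2.6, 2.9, 19.0]
grip_width: 0.0334
grip_force: 45.0
```

Emit:
step_arm([
  [0, 0, 0.001, 0, 0, 0],
  [0, 0, 0.001, 0, 0, 0],
  [0, 0, 0.0006, 0, 0, 0],
  [0, 0, 0, 0, 0, 0],
], squeeze=15)

```text
time: 19.4
position: [0.5597, -0.1307, 0.2591]
tool_rot: [0.969, 0.245, 0.0, -0.0]
ft_force: [-0.5, 2.5, 5.8]
grip_width: 0.0339
grip_force: 15.0
```

Emit:
step_arm([
  [0, 0, 0, 0, 0, 0],
  [0, 0, 0, 0, 0, 0],
  [0, 0, 0, 0, 0, 0],
  [0, 0, 0, 0, 0, 0],
  [0, 0, 0, 0, 0, 0],
  [0, 0, 0, 0, 0, 0],
], jaw=0.08)

```text
time: 20.15
position: [0.5596, -0.1308, 0.2587]
tool_rot: [0.969, 0.245, -0.0, 0.0]
ft_force: [-1.2, -0.5, 0.1]
grip_width: 0.0787
grip_force: 0.0
```

Emit:
step_arm([
  [0, 0, 0.005, 0, 0, 0],
  [0, 0, 0.015, 0, 0, 0],
  [0, 0, 0.03, 0, 0, 0],
  [0, 0, 0.03, 0, 0, 0],
  [0, 0, 0.03, 0, 0, 0],
  [0, 0, 0.02, 0, 0, 0],
  [0, 0, 0, 0, 0, 0],
  [0, 0, 0, 0, 0, 0],
])

```text
time: 21.15
position: [0.5592, -0.1306, 0.3886]
tool_rot: [0.969, 0.245, -0.0, -0.0]
ft_force: [0.3, 0.2, -0.4]
grip_width: 0.0798
grip_force: 0.0
```

```bash
python3 look.py w5 holder square_stake; python3 - <<'E'
from h import *
c=cam('scene'); a=cv2.resize(c['pixels'][60:240,130:420],None,fx=1.5,fy=1.5,interpolation=3); w=cv2.imread('pics/w5.png')[:,100:460]
w=cv2.resize(w,(231,270)); cv2.imwrite('pics/f.png',np.hstack([a,w]))
E
```

```text
21.15 [ 0.5592 -0.1306  0.3886] theta 28.408770552785906 z [-0.0007  0.0003 -1.    ] [ 0.2818  0.1543 -0.3967]
holder 0.6 [276. 186.  81.  78.] 4832 z 0.07053086414842274 rect mm 558.4620361328125 -130.7740936279297 (39.71198272705078, 40.05316925048828) 29.510244369506836
holder 0.23 [209.  34.  35.  44.] 1012 z 0.035153724363106764 rect mm 658.420654296875 -4.106961250305176 (26.82402992248535, 26.952571868896484) 2.783081293106079
square_stake 0.57 [277. 207.  40.  40.] 1737 z 0.10244682472197247 rect mm 558.9832153320312 -131.0259246826172 (34.38462448120117, 33.661434173583984) 29.35099220275879
```

View pics/f.png

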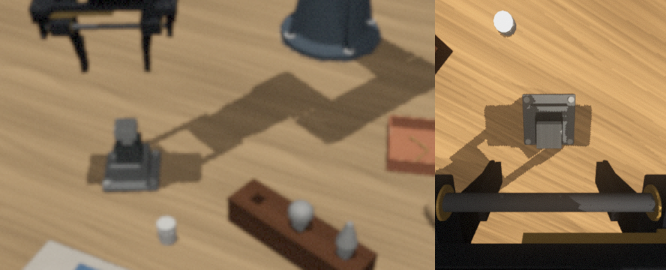

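The stake is in the holder, with its head top 31.9 mm above the rim; 32 mm is fully home. It is centred and upright, the gripper is clear of it, and the other stakes and the jar have not moved.

```bash
python3 -c "
from rig import hand_in
print(hand_in())"
```

```text
the job is handed in; nothing more can be done
None
```

The square stake is fully home in the holder and released, with the ball's click felt in the push force and a seating push of about 19 N; the job is handed in, but no verdict came back.

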